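Tug-test three instrument cases and snap the loose clasps

TASK

The three grey instrument cases are about to be carried by the handles on their lids. All look shut, but the clasp of at least one, perhaps of all, has not caught: a loose lid lifts when its handle is tugged, a caught one holds. Tug at the handles to find which are loose, lifting a loose lid at least a finger's breadth to be sure, and leave all three cases with their lids down and their front clasps snapped home, without disturbing the things around them.

Things in the scene. Friction and masses are not known exactly. Their poses are not given: they have to be found in the camera images.
- case_a: Grey hard instrument case, 100 deep (x) x 116 wide (y) x 76 mm high without its handle; heavy, does not shift. Origin: centre of its underside, on the bench. x points from the clasp side to the hinge side, y along its width. The bottom half ends at z = 56 mm, the lid is above.
- lid_a: Lid of case_a, about 0.26 kg. Origin on its hinge axis, 53.5 mm behind the case's centre (case +x), 57 mm above the bench; it turns about its own y, the clasp side rises. Lying shut its axes are parallel to the case's, caught or not. A caught lid yields under 3 mm at the handle and holds over 25 N; a loose one lifts with about 2 N and, let go, falls shut.
- keeper_a: Steel keeper rail on the front wall of case_a, behind the clasp flap. Origin = the case's origin. Sprung: the flap's nose snaps past it and is then held under it. With the lid shut, pushing the flap squarely into the case (case +x) meets up to about 10 N, then a snap, then a hard stop 1 to 2 mm beyond the caught position; let go, it stays caught.
- handle_a (a point): Middle of the black bar of the carrying handle on the lid of case_a: round bar 9 mm thick, straight for 56 mm along the case's y, 96 mm above the bench when shut; 15 mm free under it, free on all sides. It moves with the lid (75.5 mm in front of and 39 mm above the hinge axis).
- press_a (a point): Point fixed to the lid of case_a where the ribbed thumb pad (36 wide, 20 mm high) low on the black clasp flap has its middle when caught, on its outer face: 66.6 mm in front of the case's centre, 39 mm above the bench. The flap, 42 mm wide, hangs from a sprung hinge on the lid 68 mm above the bench down to 27 mm. Not caught, it stands some 6 mm farther out, which no pose shows.
- case_b: Grey hard instrument case, 100 deep (x) x 116 wide (y) x 76 mm high without its handle; heavy, does not shift. Origin: centre of its underside, on the bench. x points from the clasp side to the hinge side, y along its width. The bottom half ends at z = 56 mm, the lid is above.
- lid_b: Lid of case_b, about 0.26 kg. Origin on its hinge axis, 53.5 mm behind the case's centre (case +x), 57 mm above the bench; it turns about its own y, the clasp side rises. Lying shut its axes are parallel to the case's, caught or not. A caught lid yields under 3 mm at the handle and holds over 25 N; a loose one lifts with about 2 N and, let go, falls shut.
- keeper_b: Steel keeper rail on the front wall of case_b, behind the clasp flap. Origin = the case's origin. Sprung: the flap's nose snaps past it and is then held under it. With the lid shut, pushing the flap squarely into the case (case +x) meets up to about 10 N, then a snap, then a hard stop 1 to 2 mm beyond the caught position; let go, it stays caught.
- handle_b (a point): Middle of the black bar of the carrying handle on the lid of case_b: round bar 9 mm thick, straight for 56 mm along the case's y, 96 mm above the bench when shut; 15 mm free under it, free on all sides. It moves with the lid (75.5 mm in front of and 39 mm above the hinge axis).
- press_b (a point): Point fixed to the lid of case_b where the ribbed thumb pad (36 wide, 20 mm high) low on the black clasp flap has its middle when caught, on its outer face: 66.6 mm in front of the case's centre, 39 mm above the bench. The flap, 42 mm wide, hangs from a sprung hinge on the lid 68 mm above the bench down to 27 mm. Not caught, it stands some 6 mm farther out, which no pose shows.
- case_c: Grey hard instrument case, 100 deep (x) x 116 wide (y) x 76 mm high without its handle; heavy, does not shift. Origin: centre of its underside, on the bench. x points from the clasp side to the hinge side, y along its width. The bottom half ends at z = 56 mm, the lid is above.
- lid_c: Lid of case_c, about 0.26 kg. Origin on its hinge axis, 53.5 mm behind the case's centre (case +x), 57 mm above the bench; it turns about its own y, the clasp side rises. Lying shut its axes are parallel to the case's, caught or not. A caught lid yields under 3 mm at the handle and holds over 25 N; a loose one lifts with about 2 N and, let go, falls shut.
- keeper_c: Steel keeper rail on the front wall of case_c, behind the clasp flap. Origin = the case's origin. Sprung: the flap's nose snaps past it and is then held under it. With the lid shut, pushing the flap squarely into the case (case +x) meets up to about 10 N, then a snap, then a hard stop 1 to 2 mm beyond the caught position; let go, it stays caught.
- handle_c (a point): Middle of the black bar of the carrying handle on the lid of case_c: round bar 9 mm thick, straight for 56 mm along the case's y, 96 mm above the bench when shut; 15 mm free under it, free on all sides. It moves with the lid (75.5 mm in front of and 39 mm above the hinge axis).
- press_c (a point): Point fixed to the lid of case_c where the ribbed thumb pad (36 wide, 20 mm high) low on the black clasp flap has its middle when caught, on its outer face: 66.6 mm in front of the case's centre, 39 mm above the bench. The flap, 42 mm wide, hangs from a sprung hinge on the lid 68 mm above the bench down to 27 mm. Not caught, it stands some 6 mm farther out, which no pose shows.
- lab_timer: White lab timer lying on the bench, 62 x 68 x 18 mm, loose bystander. Origin: centre of its underside.
- bottle_amber: Brown bottle with black cap standing behind the cases, 45 mm across, 86 mm high, loose bystander. Origin: centre of its underside.
- pcr_rack_right: Yellow PCR tube rack behind the cases, 86 x 124 x 22 mm, loose bystander. Origin: centre of its underside.

How it is judged:
By the outcome, as a careful person would: the job done as asked, in the order asked, and still so for the second after the job is handed in, with the robot touching nothing.
It also fails if it takes over 72 s, if anything falls off the work surface, if the arm or the gripper's body presses on something with over 40 N, if the wrist force passes 120 N, or if a joint passes its speed limit or range.

ROBOT

A 6-joint arm with a two-finger parallel gripper is mounted at the origin on a cart in front of the work surface, level with it; the furniture and walls round the work are solid. World frame = base frame: x ahead of the robot, y to its left, z up, the work surface at z = 0. Lengths are in m, angles in degrees, forces in N, time in s.
With the tool pointing down it reaches from about 0.325 to 0.775 m from the base axis. Payload 5.5 kg.
Tool frame: the origin (TCP) lies at the centre of the arm's flange, where the gripper is bolted on; the fingertips stand 182 mm ahead of it and the grasp point (between the pads) lies 163 mm ahead of it; z points along the fingers, y is the line along which they close (so a half turn about z gives the same grasp; the last joint's range is limited). The gripper opens to 88 mm and grips with 3 to 60 N. Pads are 20 mm wide; open, the fingers measure 115 mm over their backs; the gripper's body (75 mm by 178 mm) begins 61 mm behind the grasp point.
Start: joints at [64.933, 5.22, 70.514, -0, 104.267, -3.249], TCP at [0.223, 0.557, 0.405] pointing down, gripper open.
Joint ranges: [-164.24, 164.24], [-49.07, 125.15], [9.68, 141.18], [-86.29, 266.29], [3.28, 154.24], [-151.56, 151.56]. Speed limits (degrees/s): [147.25, 147.25, 172.46, 180, 180, 180].

INTERFACE

Orientations are given as [roll, pitch, yaw] about the fixed x, y, z axes, in that order (R = Rz(yaw) Ry(pitch) Rx(roll)).
In Python, from station import r gives the robot as it stands. The module is installed in compiled form; this text tells all that it offers. Calls block until the motion is done:
- r.reach(position, orientation): joint-space move of the TCP to a pose.
- r.servo_line(position, rotation=None, speed=0.15): straight line of the TCP; rotation=None keeps the orientation; speed is the mean speed in m/s.
- r.move_joints(angles): joint-space move.
- r.let_go() and r.grab(squeeze=None): open the fingers fully, or close them until they stop; squeeze is the grip in N (None keeps the last).
- r.wait(seconds).
- r.inverse_kinematics(position, orientation): joint angles nearest the present ones, or None.
- r.sense(): the state.
- r.snapshot(name): name is "scene" or "top" or "wrist"; returns a dict with "frame" (420x560x3 uint8, red, green, blue), "fx", "fy", "cx", "cy" (pixels), "dist_coeffs" ([k1, k2, p1, p2, k3] as OpenCV has them; the pictures are not rectified), "R" (3x3) and "t" (3): a world point X has camera coordinates R X + t. Camera axes: x right, y down, z forward; pixel columns grow to the right and rows downward; lengths in m; the calibration is good to about 2 mm. A picture is of the moment at which its call begins. There is no depth.
A pose or a line that the arm cannot do raises r.IKError and nothing moves.
- r.hand_in(): hands the job in, once; it reports no verdict.
The state is a dict: "clock": time; "joints": joint angles; "joint_vel": joint speeds; "joint_torque": joint torques, N m; "tcp_pos": TCP position; "orientation": TCP orientation; "contact_force": force on the tool from outside, world axes, zero at the start; "torque": the same for the moment, N m; "opening": finger opening in m.
Only numpy, scipy, OpenCV 4.12 (cv2) and the standard library are available. Lean on these libraries where they do the work, as an engineer would, in place of code of your own. Each camera call takes 0.05 s, during which the arm holds its last target. There are 200 camera calls.

## Working session

There is one attempt and no reset: what is moved stays moved. The work goes in short steps, each a Python script; the robot and the scene stay as the last script left them, time stands still between calls to the robot, and variables do not carry over. Pictures are saved under pics/ and viewed, on a budget of 10 in all, crops included, one or two more only if the job needs it, and the job is handed in when it is done.

```bash
mkdir -p pics; python3 - <<'E'
from station import r
import cv2,pickle,numpy as np
d={}
for n in ("scene","top"):
    s=r.snapshot(n); d[n]=s
    cv2.imwrite(f"pics/{n}0.png",s["frame"][:,:,::-1])
    print(n,s["fx"],s["cx"],s["dist_coeffs"],np.round(-np.array(s["R"]).T@s["t"],3),np.round(s["R"],2).tolist())
pickle.dump(d,open("s0.pkl","wb"))
print(r.sense())
E
```

```text
scene 398.6357623223916 277.35644104519605 [-0.03810278  0.          0.          0.          0.        ] [0.311 0.513 0.672] [[-0.9, -0.43, -0.01], [-0.28, 0.61, -0.74], [0.33, -0.67, -0.67]]
top 529.8885853816552 276.1459859072806 [0.02732218 0.         0.         0.         0.        ] [ 0.415 -0.064  1.266] [[-0.01, -1.0, -0.02], [-0.99, 0.01, -0.15], [0.15, 0.02, -0.99]]
{'clock': 0.1, 'joints': array([ 6.49340408e+01,  5.25743499e+00,  7.05719707e+01, -8.98837045e-04,
        1.04266858e+02, -3.24862803e+00]), 'joint_vel': array([ 0.03993063, -0.13058787, -0.17508684,  0.03543255,  0.06401445,
       -0.03202384]), 'joint_torque': array([ 1.76478767e-03, -4.47861779e+01, -4.07567096e+01,  6.99597155e-02,
        2.85677088e-02, -9.72709699e-05]), 'tcp_pos': array([0.22301483, 0.55706973, 0.40366356]), 'orientation': array([-1.79903842e+02, -4.58505852e-03,  1.58182444e+02]), 'contact_force': array([ 0.27912338,  0.72400654, -0.24771593]), 'torque': array([-0.06852638, -0.02064796, -0.06121698]), 'opening': 0.08790848517539454}
```

View pics/top0.png

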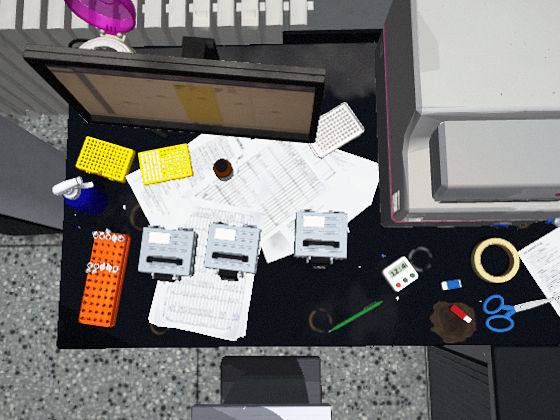

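View pics/scene0.png

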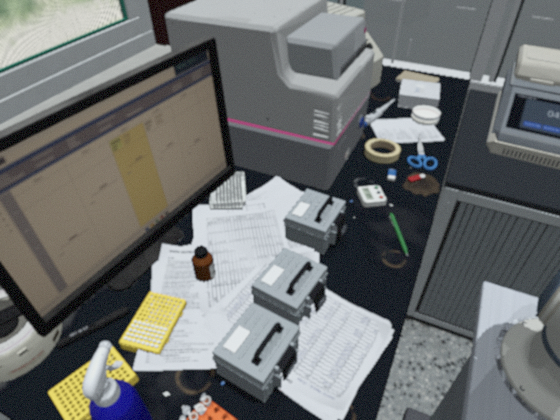

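```bash
cat > h.py <<'E'
import cv2,numpy as np
def ray(s,px,z):
    K=np.array([[s["fx"],0,s["cx"]],[0,s["fy"],s["cy"]],[0,0,1]])
    p=cv2.undistortPoints(np.array(px,float).reshape(-1,1,2),K,np.array(s["dist_coeffs"]))[:,0]
    R=np.array(s["R"]);c=-R.T@np.array(s["t"])
    d=np.c_[p,np.ones(len(p))]@R
    return c+d*((z-c[2])/d[:,2])[:,None]
def proj(s,X):
    K=np.array([[s["fx"],0,s["cx"]],[0,s["fy"],s["cy"]],[0,0,1]])
    return cv2.projectPoints(np.array(X,float).reshape(-1,1,3),cv2.Rodrigues(np.array(s["R"]))[0],np.array(s["t"],float),K,np.array(s["dist_coeffs"]))[0][:,0]
E
python3 - <<'E'
import pickle,cv2,numpy as np
from h import *
s=pickle.load(open("s0.pkl","rb"))["top"]
im=s["frame"][195:290,125:360]
cv2.imwrite("pics/c1.png",cv2.resize(im[:,:,::-1],None,fx=3.4,fy=3.4,interpolation=cv2.INTER_CUBIC))
print(s["frame"][262,160],s["frame"][240,152],s["frame"][228,300],s["frame"][290,200])
print(ray(s,[[167,253],[233,249],[321,236]],.076).round(3))
print(ray(s,[[400,273],[222,169],[165,164],[60,345],[190,410],[100,280]],0.02).round(3))
E
```

```text
[133 141 148] [252 251 250] [211 220 228] [244 246 246]
[[ 0.494  0.204  0.076]
 [ 0.501  0.055  0.076]
 [ 0.528 -0.143  0.076]]
[[ 0.445 -0.328  0.02 ]
 [ 0.698  0.087  0.02 ]
 [ 0.713  0.225  0.02 ]
 [ 0.291  0.458  0.02 ]
 [ 0.145  0.157  0.02 ]
 [ 0.437  0.372  0.02 ]]
```

View pics/c1.png

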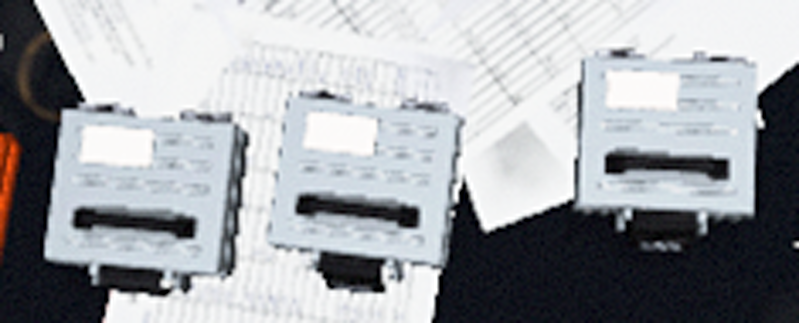

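```bash
python3 - <<'E'
import pickle,cv2,numpy as np
from h import *
s=pickle.load(open("s0.pkl","rb"))["top"]
f=s["frame"];m=(f.max(2)<70).astype(np.uint8)
out=[]
for c in [(164.7,260),(230.3,255.9),(321.5,243.2)]:
    n,l,st,ce=cv2.connectedComponentsWithStats(m,connectivity=4)
    k=min((i for i in range(1,n) if 60<st[i,4]<600),key=lambda i:np.hypot(*(ce[i]-c)))
    p=np.argwhere(l==k)[:,::-1]
    P=ray(s,p,.096)[:,:2]
    v=cv2.fitLine(P.astype(np.float32),2,0,.01,.01).ravel(); a=np.degrees(np.arctan2(v[1],v[0]))%180-90
    h=(P.min(0)+P.max(0))/2
    (cx,cy),wh,_=cv2.minAreaRect(P.astype(np.float32))
    print(st[k],ce[k].round(1),"handle",np.round([cx,cy],4),np.round(wh,3),"yaw",a.round(1))
    out.append((cx,cy,a))
pickle.dump(out,open("cases.pkl","wb"))
E
cat >> h.py <<'E'
from scipy.spatial.transform import Rotation as Rot
def ori(yaw,tilt=0):
    """tool z down (tilt>0: tips lean toward case +x), tool y along the case's x"""
    c=Rot.from_euler('z',yaw,degrees=True)
    t=np.radians(tilt)
    z=np.array([np.sin(t),0,-np.cos(t)]);y=np.array([np.cos(t),0,np.sin(t)]);x=np.cross(y,z)
    return c*Rot.from_matrix(np.c_[x,y,z])
def tcp(p,o,l): return np.array(p)-l*o.as_matrix()[:,2]
def e(o): return o.as_euler('xyz',degrees=True)
E
python3 - <<'E'
from station import r
from h import *
import pickle
for x,y,a in pickle.load(open("cases.pkl","rb")):
    for s in (0,180):
        o=ori(a)
        if s:o=o*Rot.from_euler('z',180,degrees=True)
        c=Rot.from_euler('z',a,degrees=True)
        q=[r.inverse_kinematics(tcp([x,y,.2],o,.163),e(o))]
        for t in(0,15,30):
            o=ori(a,t)
            if s:o=o*Rot.from_euler('z',180,degrees=True)
            p=np.array([x,y,.036])+c.apply([-.07,0,0])
            q.append(r.inverse_kinematics(tcp(p,o,.182),e(o)))
        print(s,[None if k is None else np.round(k).tolist() for k in q])
E
```

```text
[147 256  35   9 144] [164.4 260.1] handle [0.4773 0.2055] [0.077 0.012] yaw -6.0
[212 252  36  10 147] [230.  256.5] handle [0.4832 0.0606] [0.078 0.012] yaw -7.5
[303 240  36   8 152] [320. 243.] handle [ 0.5095 -0.1403] [0.078 0.012] yaw -3.6
0 [[20.0, -7.0, 87.0, -0.0, 100.0, 26.0], [23.0, -14.0, 108.0, -0.0, 86.0, 29.0], [30.0, -27.0, 119.0, -9.0, 76.0, 37.0], [39.0, -38.0, 129.0, -22.0, 68.0, 50.0]]
180 [None, [23.0, -14.0, 108.0, 0.0, 86.0, -151.0], [30.0, -27.0, 119.0, -9.0, 76.0, -143.0], [39.0, -38.0, 129.0, -22.0, 68.0, -130.0]]
0 [[3.0, -13.0, 92.0, -0.0, 101.0, 11.0], [5.0, -21.0, 114.0, -0.0, 88.0, 12.0], [8.0, -38.0, 126.0, -4.0, 78.0, 16.0], None]
180 [None, None, None, None]
0 [[-19.0, -6.0, 86.0, 0.0, 100.0, -16.0], [-21.0, -14.0, 108.0, 0.0, 86.0, -18.0], [-26.0, -30.0, 121.0, 6.0, 75.0, -23.0], [-32.0, -47.0, 134.0, 15.0, 66.0, -31.0]]
180 [None, None, None, [-32.0, -47.0, 134.0, 15.0, 66.0, 149.0]]
```

```bash
python3 - <<'E'
from station import r
from h import *
import pickle
x,y,a=pickle.load(open("cases.pkl","rb"))[0]
o=ori(a); r.reach(tcp([x,y,.2],o,.163),e(o))
s=r.snapshot("wrist"); pickle.dump(s,open("w0.pkl","wb"))
f=s["frame"][:,:,::-1].copy()
for p in proj(s,[[x,y,.096]]+[np.array([x,y,.096])+Rot.from_euler('z',a,degrees=True).apply([0,k,0]) for k in(-.028,.028)]): cv2.circle(f,tuple(int(v) for v in p),3,(0,0,255),-1)
cv2.imwrite("pics/w0.png",f); q=r.sense();print(q["clock"],q["contact_force"],q["tcp_pos"])
E
```

```text
1.75 [-0.54894407 -0.01703737  0.66716454] [0.47705389 0.20639175 0.36315885]
```

View pics/w0.png

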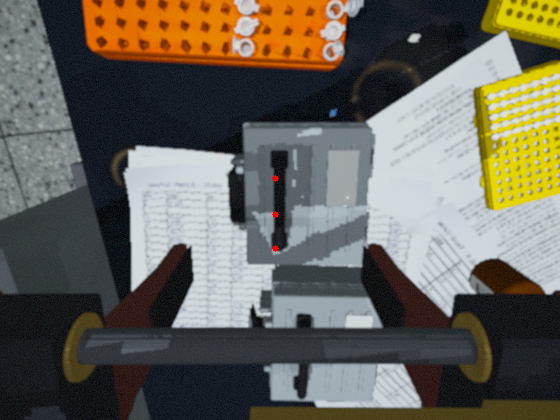

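```bash
python3 - <<'E'
from h import *
import pickle
s=pickle.load(open("w0.pkl","rb"))
x,y,a=pickle.load(open("cases.pkl","rb"))[0]
f=s["frame"];m=(f.max(2)<45).astype(np.uint8); m[:, :266]=0;m[:,292:]=0;m[:130]=0;m[262:]=0
p=np.argwhere(m)[:,::-1];print(len(p),p.min(0),p.max(0))
P=ray(s,p,.096)[:,:2].astype(np.float32);print(cv2.minAreaRect(P),x,y,a)
# lid corners (top, z=.076)
print(ray(s,[[244,123],[372,123],[367,266],[247,266]],.076).round(4))
print(ray(s,[[279,150],[279,253],[276,214]],.096).round(4))
t=pickle.load(open("s0.pkl","rb"))["top"]
k=np.array([[63,108],[240,125],[225,272],[47,258]])/3.4+[125,195]
print(ray(t,k,.076).round(4))
E
```

```text
1103 [271 151] [287 249]
((0.4809769093990326, 0.2152218520641327), (0.0766078531742096, 0.01162641029804945), 84.54743957519531) 0.4773082137107849 0.20549198985099792 -6.0200653
[[0.4602 0.2746 0.076 ]
 [0.557  0.2644 0.076 ]
 [0.5498 0.1449 0.076 ]
 [0.447  0.1555 0.076 ]]
[[0.4847 0.254  0.096 ]
 [0.4765 0.1737 0.096 ]
 [0.4775 0.2061 0.096 ]]
[[0.5543 0.2582 0.076 ]
 [0.5413 0.1399 0.076 ]
 [0.4444 0.1486 0.076 ]
 [0.4551 0.2661 0.076 ]]
```

```bash
python3 - <<'E'
from station import r
from h import *
import pickle
s=r.snapshot("wrist")
f=s["frame"];m=(f.max(2)<45).astype(np.uint8); m[:, :266]=0;m[:,292:]=0;m[:130]=0;m[262:]=0
p=np.argwhere(m)[:,::-1];print(len(p),p.min(0),p.max(0))
print(cv2.minAreaRect(ray(s,p,.096)[:,:2].astype(np.float32)))
sc=pickle.load(open("s0.pkl","rb"))["scene"]
f=sc["frame"];m=(f.max(2)<75).astype(np.uint8); n,l,st,ce=cv2.connectedComponentsWithStats(m,connectivity=4)
for i in range(1,n):
    if 60<st[i,4]<900 and 230<ce[i][0]<340 and 180<ce[i][1]<370:
        p=np.argwhere(l==i)[:,::-1];print(st[i],ce[i].round(),[np.round(k,4) for k in cv2.minAreaRect(ray(sc,p,.096)[:,:2].astype(np.float32))])
E
```

```text
1094 [271 151] [287 249]
((0.4806642532348633, 0.2153630256652832), (0.07656312733888626, 0.011645856313407421), 84.07168579101562)
[287 227  36  24 287] [305. 238.] [array([ 0.5162, -0.0245]), array([0.0305, 0.0894]), np.float64(84.9219)]
[287 262  25  33 158] [298. 278.] [array([0.4831, 0.0735]), array([0.0828, 0.0143]), np.float64(82.6915)]
[255 296  41  26 185] [274. 308.] [array([0.4958, 0.1542]), array([0.0112, 0.0847]), np.float64(83.7043)]
[252 324  30  41 225] [266. 343.] [array([0.477 , 0.2186]), array([0.079 , 0.0142]), np.float64(83.8133)]
[277 346  19  33 317] [287. 361.] [array([0.435 , 0.2342]), array([0.0508, 0.0215]), np.float64(84.951)]
```

```bash
cat >> h.py <<'E'
from station import r
def F(): return np.round(r.sense()["contact_force"],1)
def arc(h,a,th):
    c=Rot.from_euler('z',a,degrees=True);t=np.radians(th)
    d=[-.0755*np.cos(t)+.039*np.sin(t)+.0755,0,.0755*np.sin(t)+.039*np.cos(t)-.039]
    o=ori(a,-th);return tcp(np.array(h)+c.apply(d),o,.163-.004),e(o)
def grip(x,y,a):
    o=ori(a);p=[x,y,.096]
    r.servo_line(tcp([x,y,.1],o,.163),e(o)); r.grab(15)
    print("grip",F(),r.sense()["opening"].round(4),r.sense()["tcp_pos"].round(4))
    return p
def tug(h,a,top=24):
    """returns True if loose; comes back to shut"""
    z0=F()[2]; z1=r.sense()["tcp_pos"][2]; loose=True
    for th in (1,2,3,4,5):
        r.servo_line(*arc(h,a,th),speed=.02); f=F()
        print(th,f,(r.sense()["tcp_pos"][2]-z1).round(4))
        if z0-f[2]>11: loose=False;break
    if loose:
        for th in (14,top): r.servo_line(*arc(h,a,th),speed=.06)
        print("top",F(),(r.sense()["tcp_pos"]).round(4),r.sense()["opening"].round(4)); r.wait(.2)
        cv2.imwrite("pics/lift.png",r.snapshot("scene")["frame"][:,:,::-1])
        for th in (14,5): r.servo_line(*arc(h,a,th),speed=.06)
    r.servo_line(*arc(h,a,0),speed=.03)
    print("down",F(),"clock",r.sense()["clock"]); return loose
E
python3 - <<'E'
from h import *
h=grip(.4807,.2153,-5.8)
if abs(r.sense()["opening"]-.009)<.004: print(tug(h,-5.8))
E
```

```text
Traceback (most recent call last):
  File "h.py", line 29, in grip
    print("grip",F(),r.sense()["opening"].round(4),r.sense()["tcp_pos"].round(4))
                     ^^^^^^^^^^^^^^^^^^^^^^^^^^
AttributeError: 'float' object has no attribute 'round'
```

```bash
sed -i 's/r.sense()\["opening"\].round(4)/round(r.sense()["opening"],4)/' h.py; python3 - <<'E'
from h import *
print(F(),r.sense()["opening"],r.sense()["tcp_pos"].round(4),r.sense()["clock"])
if abs(r.sense()["opening"]-.009)<.004: print(tug([.4807,.2153,.096],-5.8))
E
```

```text
[-6.7 -0.4  3.4] 0.007901148648354808 [0.4801 0.2154 0.2629] 3.8083
1 [-16.5  -1.1  23.3] -0.0025
2 [-15.8   0.2  17.1] -0.0025
3 [-15.5   0.9  13.3] -0.0027
4 [-15.7   2.7   8.3] -0.0029
5 [-15.9   4.4   3.1] -0.0031
top [-13.5   1.2   4.6] [0.5624 0.2082 0.2631] 0.0096
down [25.9 -5.3 23.9] clock 9.6333
True
```

```bash
sed -i 's/.163-.004/.163+.004/' h.py; python3 - <<'E'
from h import *
im=cv2.imread("pics/lift.png")
cv2.imwrite("pics/lift1.png",cv2.resize(im[170:410,130:410],None,fx=2.5,fy=2.5))
r.servo_line(*arc([.4807,.2153,.096],-5.8,0),speed=.03); r.wait(.1)
print(F(),r.sense()["opening"],r.sense()["tcp_pos"].round(4),r.sense()["clock"])
E
```

```text
[42.1  1.5 -9.8] 0.0005259884194554129 [0.4873 0.2143 0.2674] 10.15
```

View pics/lift1.png

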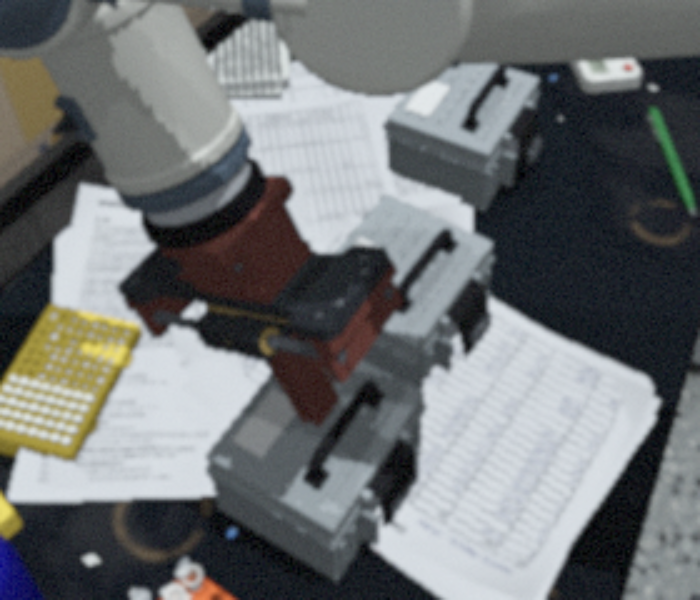

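```bash
python3 - <<'E'
from h import *
p=r.sense()["tcp_pos"]
r.servo_line(p+[.015,-.0015,0],speed=.1);print(F())
r.servo_line(p+[.015,-.0015,.07]); r.let_go()
o=ori(-5.8); r.servo_line(tcp([.4807,.2153,.2],o,.163),e(o),speed=.25)
s=r.snapshot("wrist");f=s["frame"];m=(f.max(2)<45).astype(np.uint8); m[:, :266]=0;m[:,292:]=0;m[:130]=0;m[262:]=0
print(cv2.minAreaRect(ray(s,np.argwhere(m)[:,::-1],.096)[:,:2].astype(np.float32)),F())
h=grip(.4807,.2153,-5.8)
if abs(r.sense()["opening"]-.009)<.004: print(tug(h,-5.8))
E
```

```text
[-0.6  0.3 -0.6]
((0.4849965274333954, 0.2269895374774933), (0.10136547684669495, 0.01785113476216793), 84.1933364868164) [ 0.1 -0.7 -0.7]
grip [-5.5 -0.   2.3] 0.0087 [0.4801 0.2154 0.2629]
1 [-7.9  1.2 -1.6] 0.0002
2 [-7.6  1.2 -4.1] 0.0005
3 [-8.2  2.5 -6.3] 0.0008
4 [-9.3  3.6 -9. ] 0.0011
down [-6.3  1.   1.6] clock 16.8833
False
```

```bash
cat >> h.py <<'E'
def look(x,y,a,name):
    o=ori(a); r.reach(tcp([x,y,.2],o,.163),e(o)); r.wait(.15)
    s=r.snapshot("wrist"); cv2.imwrite(f"pics/{name}.png",s["frame"][:,:,::-1])
    m=(s["frame"].max(2)<45).astype(np.uint8); n,l,st,ce=cv2.connectedComponentsWithStats(m,connectivity=4)
    k=min((i for i in range(1,n) if 400<st[i,4]<3000),key=lambda i:np.hypot(*(ce[i]-proj(s,[[x,y,.096]])[0])))
    P=ray(s,np.argwhere(l==k)[:,::-1],.096)[:,:2].astype(np.float32)
    (cx,cy),wh,_=cv2.minAreaRect(P); v=cv2.fitLine(P,2,0,.01,.01).ravel(); b=np.degrees(np.arctan2(v[1],v[0]))%180-90
    print("look",st[k],np.round([cx,cy,b,*wh],4),"pred",x,y,a); 
    return float(cx),float(cy),float(b),wh
def up(dz=.1): p=r.sense()["tcp_pos"]; r.servo_line(p+[0,0,dz],speed=.25)
def go(x,y,a,name):
    cx,cy,b,wh=look(x,y,a,name)
    if np.hypot(cx-x,cy-y)>.012 or abs(b-a)>4 or not .068<max(wh)<.088: print("CHECK");return
    h=grip(cx,cy,b)
    if abs(r.sense()["opening"]-.009)<.004: print(tug(h,b))
E
python3 - <<'E'
from h import *
r.let_go(); up(); go(.4867,.0704,-7.5,"w2")
E
```

```text
look [ 269  168   17   97 1108] [ 0.4874  0.0686 -7.4037  0.0769  0.0118] pred 0.4867 0.0704 -7.5
grip [-5.9  0.2  3.4] 0.0083 [0.4867 0.0687 0.2629]
1 [-7.5 -0.1  1.3] 0.0007
2 [-6.7  1.4  0.6] 0.002
3 [-6.9  0.6  1.5] 0.0032
4 [-6.6  1.   0.9] 0.0043
5 [-7.7  0.9  2.1] 0.0054
top [-4.7  0.6  2.1] [0.5766 0.057  0.2759] 0.0083
down [-7.6  0.4  3.5] clock 27.3167
True
```

```bash
cat >> h.py <<'E'
def press(x,y,a,retract=True):
    """x,y: true handle middle when shut"""
    c=Rot.from_euler('z',a,degrees=True); o=ori(a,15)
    def P(d,z=.0355): return tcp(np.array([x,y,z])+c.apply([-.0446-.013-d,0,0]),o,.182)
    r.let_go(); up(.08); r.reach(P(.035,.14),e(o)); r.grab(15)
    r.servo_line(P(.03),e(o),speed=.25); r.wait(.1); n=c.apply([1,0,0]); f0=r.sense()["contact_force"]@n; p0=P(0)
    for d in (.014,.008,.006,.004,.002,0,-.002,-.004,-.006,-.008,-.010,-.012,-.014):
        r.servo_line(P(d),e(o),speed=.04); q=r.sense(); f=f0-q["contact_force"]@n
        print(d,"F",round(f,1),"corner past caught mm",round((q["tcp_pos"]-p0)@n*1000,1),F())
        if f>26: break
    r.servo_line(P(.03),e(o),speed=.15); r.servo_line(P(.035,.16),e(o),speed=.3); r.let_go()
    print("clock",r.sense()["clock"])
E
python3 - <<'E'
from h import *
im=cv2.imread("pics/lift.png")
cv2.imwrite("pics/lift2.png",cv2.resize(im[170:370,170:400],None,fx=2.5,fy=2.5))
press(.4852,.0689,-7.4)
E
```

```text
0.014 F 0.5 corner past caught mm -13.9 [ 0.3  0.6 -0.4]
0.008 F 1.0 corner past caught mm -7.9 [-0.2  0.4 -0.2]
0.006 F 0.5 corner past caught mm -6.0 [ 0.2 -0.3  0.9]
0.004 F 0.1 corner past caught mm -3.9 [ 0.6 -0.4 -0.8]
0.002 F 0.3 corner past caught mm -1.9 [ 0.4  0.4 -0.3]
0 F 0.4 corner past caught mm 0.0 [0.3 0.4 0.8]
-0.002 F 5.0 corner past caught mm 1.6 [-4.3  0.5 -1.4]
-0.004 F 1.4 corner past caught mm 4.4 [-0.8 -0.1  0.3]
-0.006 F 2.6 corner past caught mm 6.1 [-1.8  0.9  1. ]
-0.008 F 7.8 corner past caught mm 7.7 [-7.   1.5  3.5]
-0.01 F 18.5 corner past caught mm 8.8 [-17.7   1.6   9.5]
-0.012 F 29.7 corner past caught mm 9.9 [-28.9   2.1  17.5]
clock 37.4583
```

View pics/lift2.png

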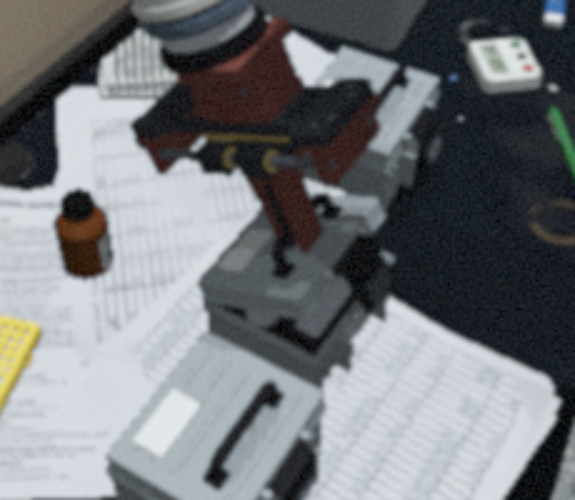

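```bash
sed -i 's/for th in (1,2,3,4,5)/for th in (2,4,6)/; s/speed=.02); f=F/speed=.04); f=F/; s/speed=.06/speed=.12/; s/(14,5)/(14,4)/; s/r.wait(.2)$//; s/for d in (.014.*/for d in (.004,-.002,-.004,-.006,-.008,-.010,-.012,-.014):/; s/z0-f\[2\]>11/z0-f[2]>8.5/' h.py
python3 - <<'E'
from h import *
print(r.sense()["clock"]);go(.513,-.1325,-3.6,"w3")
E
```

```text
37.4583
look [270 169  16  97 998] [ 0.5141 -0.1356 -3.1822  0.0775  0.0111] pred 0.513 -0.1325 -3.6
grip [-5.5  0.5  2.3] 0.0085 [ 0.5135 -0.1356  0.2629]
2 [-7.9  0.6  1.9] 0.002
4 [-8.1 -0.2  1.6] 0.0044
6 [-7.9  0.9  3. ] 0.0065
top [-6.4  0.1  4.4] [ 0.6042 -0.1407  0.2761] 0.0085
down [-9.7  0.6  3.6] clock 44.1833
True
```

```bash
python3 - <<'E'
from h import *
press(.512,-.1355,-3.4)
E
```

```text
0.004 F 0.0 corner past caught mm -4.0 [-0.2  1.   1.3]
-0.002 F 3.5 corner past caught mm 1.7 [-3.8 -0.4 -1.2]
-0.004 F -0.9 corner past caught mm 4.4 [ 0.6 -0.  -0.2]
-0.006 F 1.7 corner past caught mm 6.1 [-1.9 -0.4  0.4]
-0.008 F 6.3 corner past caught mm 7.7 [-6.5  0.7  2.7]
-0.01 F 16.9 corner past caught mm 8.8 [-17.1   1.5   9.4]
-0.012 F 26.9 corner past caught mm 9.9 [-27.1   2.4  15.2]
clock 53.3167
```

```bash
cat >> h.py <<'E'
def retug(x,y,a):
    o=ori(a); r.reach(tcp([x,y,.17],o,.163),e(o)); h=grip(x,y,a); z0=F()[2];z1=r.sense()["tcp_pos"][2]
    r.servo_line(*arc(h,a,4),speed=.04); print("retug",F()[2]-z0,r.sense()["tcp_pos"][2]-z1)
    r.servo_line(*arc(h,a,0),speed=.05); r.let_go(); up(.06); print(F(),r.sense()["clock"])
E
python3 - <<'E'
from h import *
retug(.512,-.1355,-3.3)
E
```

```text
grip [ 5.8 -0.6 -2.6] 0.0083 [ 0.5125 -0.1355  0.263 ]
retug -20.5 0.0017848617844262171
[ 0.1 -0.  -0.2] 58.4333
```

Case 3 (right) now holds 20 N. Next I check case 2 the same way.

```bash
python3 - <<'E'
from h import *
o=ori(-7.4); r.servo_line(tcp([.4858,.0688,.2],o,.163),e(o),speed=.35)
retug(.4862,.0688,-7.4)
cv2.imwrite("pics/end.png",r.snapshot("top")["frame"][:,:,::-1]); print(r.sense()["clock"])
E
```

```text
grip [-1.1 -0.1  0.2] 0.0085 [0.4862 0.0688 0.263 ]
retug -15.299999999999999 0.0015414317879698936
[ 0.5  0.7 -0. ] 63.9
63.95
```

View pics/end.png

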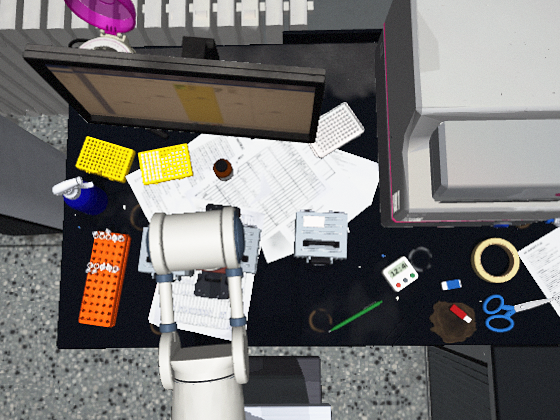

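The timer (400,273), bottle (222,169) and racks are where they started, and the gripper hangs free above the middle case.

```bash
python3 -c "
from station import r
r.hand_in(); print(r.sense()['clock'])"
```

```text
the job is handed in; nothing more can be done
the job is handed in; nothing more can be done
```

I handed the job in at about 64 s. All three lids are down and, as far as I could check, all three clasps are caught.

| Case | First tug | Action | Last check |
|---|---|---|---|
| Left | Held about 11 N, handle rose 1.1 mm: caught | None | Not tugged again |
| Middle | Loose; lifted about 27 mm and lowered | Clasp pressed: gave way, then hard stop | Held 15 N, rose 1.5 mm |
| Right | Loose; lifted about 27 mm and lowered | Clasp pressed: gave way, then hard stop | Held 20 N, rose 1.8 mm |

- **Slip on the left case:** a sign error in my first tug pushed the fingers about 24 N onto the lid. They slipped off the bar and then pressed about 42 N sideways against the handle. Only the fingers should have been touching, not the gripper's body. I backed off and repeated the tug properly.
- **Camera disagreement:** the top camera placed the left and middle handles about 1 cm off in y compared with the wrist camera. I used the wrist values.
- **Snap not seen directly:** both presses showed a 4 to 5 N peak, a drop, then the hard stop. The stop came about 8 mm beyond my estimated caught position, so that estimate was off. The tugs afterwards are the real evidence that the clasps caught.
- **Surroundings:** in the last top picture the timer, bottle and racks look unmoved. That picture was checked by eye only.

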